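Press the tube onto the suction head and park it

ROBOT

A 7-joint arm with a two-finger parallel gripper is mounted at the origin on a cart in front of the work surface, level with it; the furniture and walls round the work are solid. World frame = base frame: x ahead of the robot, y to its left, z up, the work surface at z = 0. Lengths are in m, angles in rad, forces in N, time in s.
With the tool pointing down it reaches from about 0.4 to 0.85 m from the base axis. Payload 10.4 kg.
Tool frame: the origin (TCP) lies midway between the tips of the shut fingers; the grasp point (between the pads) lies 19 mm behind it; z points along the fingers, y is the direction in which the jaws open and shut (so a half turn about z gives the same grasp; the last joint's range is limited). The gripper opens to 85 mm and grips with 20 to 120 N. Pads are 22 mm wide; open, the fingers measure 114 mm over their backs; the gripper's body (76 mm by 85 mm) begins 54 mm behind the grasp point. The pads swing forward as they close: fully open they stand 13 mm farther back than shut.
Start: joints at [1.283, 0.332, -0.065, 1.46, 0.022, 1.35, -0.088], TCP at [0.164, -0.603, 0.231] pointing down, gripper open.
Joint ranges: [-2.6, 2.6], [-0.5, 2.12], [-1.47, 1.34], [0.16, 2.42], [-1.27, 4.41], [0.06, 2.06], [-2.6, 2.6]. Speed limits (rad/s): [2.22, 2.22, 2.79, 2.79, 3.14, 3.14, 3.14].

INTERFACE

Orientations are given as a unit quaternion [x, y, z, w].
In Python, from workcell import get_obs, camera, calibration, hand_in gives the robot as it stands.
- The arm moves only by the shell command python3 -m handwheel 'ROWS' [FORCE]. ROWS is JSON, a list of rows, each an object with "jaw": the finger opening in mm, from 0 to 85.4; "delta_pos": the shift along the tool's x, y, z scaled (see below), a list of three; "turn": the turn about the tool's z scaled (see below). In form: [{"jaw": jaw, "delta_pos": [tx, ty, tz], "turn": turn}, ...]. A call has 1 to 10 rows; each row is the pose to reach, as a shift and turn from the pose commanded when the call began, along the tool's axes at that moment, turning the shorter way round; what a row does not reach only later rows make up. The controller multiplies each number of a shift by 1 m and each number of a turn by pi rad. A row lasts 1/12 s, in which the tool goes at most 41.7 mm and 7.16 degrees, less where a joint would pass 70% of its speed; a pose out of reach is approached as far as the arm can. A call with a number of a shift or a turn outside -1 to 1 is refused whole. A call with a gripper value outside its range is refused whole. The fingers move at their own pace and stop on an object; FORCE is the grip in N (left out, the last holds). Time passes only in rows, so rows that repeat a pose let the fingers close. It gives the time, the measured TCP pose, the force and the opening at its end, in the units of the state.
- get_obs(): the state, without advancing time (a new reading comes with each control period).
- camera(name): name is "scene" or "top" or "wrist"; returns the picture (400x640x3 uint8, red, green, blue); there is no depth.
- calibration(name): a dict with "mtx" (3x3 intrinsics, pixels), "rvec" (rotation vector, rad) and "tvec" (3), from world to camera coordinates, as OpenCV has them. Camera axes: x right, y down, z forward; pixel columns grow to the right and rows downward; lengths in m; the calibration is good to about 2 mm. A picture is of the moment at which its call begins: read the wrist's pose just before it. calibration takes no time and is no camera call; for the wrist camera it gives the pose at the moment of the call.
- hand_in(): hands the job in, once; it reports no verdict.
The state is a dict: "clock": time; "joint_pos": joint angles; "joint_velocities": joint speeds; "tau": joint torques, N m; "position": TCP position; "ee_rot": TCP orientation; "ft_force": force on the tool from outside, world axes, zero at the start; "torque": the same for the moment, N m; "grip_width": opening from 0.0 (shut) to 1.0 (fully open).
Only numpy, scipy, OpenCV 4.12 (cv2) and the standard library are available. Lean on these libraries where they do the work, as an engineer would, in place of code of your own. Each camera call takes 0.05 s, during which the arm holds its last target.

TASK

Put the blue suction tube over the white tapered spigot of the wide grey suction head and press it down firmly until it is fully home on the collar and friction alone holds it. Then lift the head by the tube, without touching the head itself, carry it across and set it down, not dropped, flat inside the yellow parking tray, its long side along the tray's. Let go, leaving the tube pressed on and upright, and leave the round orange head and the other things where they are.

Things in the scene. Friction and masses are not known exactly. Their poses are not given: they have to be found in the camera images.
- tube: blue suction tube, upright on the desk, open tapered bore downward, 120 mm tall, 0.12 kg. Origin: centre of its lower mouth; z up. Ribbed cuff 46 mm across over the lowest 58 mm; above that round, 40 mm across. The bore narrows from 33.6 mm at the mouth to 28.6 mm at 45 mm depth. Yaw is free.
- tube_grip (a point): point on the tube's axis 90 mm above its mouth: middle of the plain 40 mm round grip (58 to 110 mm), under a slight 42 mm collar. A good place to hold it.
- wide_head: wide suction head, loose on the desk: grey body on a black brush skirt, 120 mm (x) by 52 mm (y), with a white tapered spigot upright in its middle. Origin: centre of the underside; z up. A collar's top is 37 mm above the underside; the spigot rises from there to 82 mm. Same both ways round. About 0.2 kg.
- spigot_root (a point): foot of the spigot on the wide head: on its axis, at the collar's top. Spigot 45 mm high, 35 mm across here, 30 mm near the tip, rim chamfered to 26 mm. Put on loosely, the tube stops with its mouth about 12 mm above this point and comes off again; a straight push of 12 to 20 N spreads its slightly elastic bore and takes it home, mouth on the collar, where it holds 4 N or more.
- tray: yellow shallow parking tray with dark rubber floor, fixed on the desk; 160 mm (x) by 92 mm (y), rim 12 mm high and 4 mm thick, inside 152 by 84 mm, floor 4 mm above its underside. Origin: centre of the underside; x along its long side. The head belongs in it with its x along the tray's x, either way round.
- round_head: round brush head, orange with black skirt, 66 mm in diameter, with a like white spigot, 82 mm tall in all; loose. Not wanted: leave it. Origin: centre of the underside.
- note_block: pad of grey-white notes, 98 x 99 x 33 mm, loose, off to the left. Leave it.
- marker: black marker pen, 104 mm long, 14 mm thick, loose, towards the back. Leave it.
There are look-alikes about, which are no part of the job. There is more than one size of the tube; the one meant has the size given above. There is more than one size of the tray; the job needs the larger.

How it is judged:
By the outcome, as a careful person would: the job done as asked, in the order asked, and still so for the second after the job is handed in, with the robot touching nothing.
It also fails if it takes over 64 s, if anything falls off the work surface, if the arm or the gripper's body presses on something with over 40 N, if the wrist force passes 120 N, or if a joint passes its speed limit or range.

## Working session

There is one attempt and no reset: what is moved stays moved. The work goes in short steps, Python scripts to look and compute and a shell command to move; the robot and the scene stay as the last step left them, time stands still between calls to the robot, and variables do not carry over. Pictures are saved under pics/ and viewed, and the job is handed in when it is done.

```bash
ls; mkdir -p pics
python3 - <<'E'
from workcell import *
import cv2
o=get_obs()
for k in o: print(k,o[k])
for n in ("scene","top"):
    im=camera(n); cv2.imwrite(f"pics/{n}0.png",im[:,:,::-1]); c=calibration(n); print(n,c)
E
```

```text
pics
clock 0.0
joint_pos [ 1.28337057  0.3328526  -0.06471989  1.46098646  0.02161387  1.34986622
 -0.0884969 ]
joint_velocities [ 0.00051841  0.00042758 -0.00145147  0.00026598  0.00053649 -0.00083458
 -0.00048089]
tau [ 1.33077569e-04 -6.25450087e+01  4.96214046e-02 -3.91615891e+01
  1.62492902e-02  9.73666931e-03  3.42761450e-05]
position [ 0.16348914 -0.60284007  0.23050646]
ee_rot [ 9.91242873e-01  1.32049483e-01 -1.29875267e-04 -6.96194433e-04]
ft_force [ 0.34859081 -1.00567367 -0.27744837]
torque [-0.03505244  0.03888379  0.04269352]
grip_width 0.9993815767426059
scene {'mtx': array([[361.79715008,   0.        , 322.08027728],
       [  0.        , 361.79715008, 198.25042867],
       [  0.        ,   0.        ,   1.        ]]), 'rvec': array([ 0.90602016, -2.33385556,  1.2287211 ]), 'tvec': array([0.51611282, 0.18768489, 0.81199397])}
top {'mtx': array([[488.72006163,   0.        , 320.86647519],
       [  0.        , 488.72006163, 195.45023728],
       [  0.        ,   0.        ,   1.        ]]), 'rvec': array([ 2.15949627, -2.12738487,  0.1966856 ]), 'tvec': array([0.14929382, 0.55889455, 1.25283193])}
```

View pics/scene0.png

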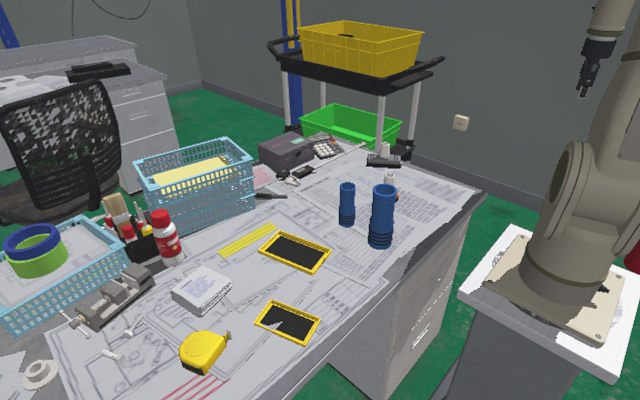

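View pics/top0.png

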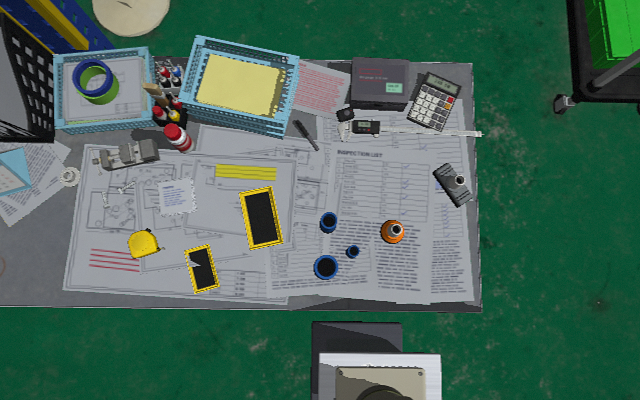

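The top view shows three blue tubes, at about (326,266), (328,222) and (352,251). The trays are at (262,217) and (203,269), the grey wide head is at about (453,184) and the round orange head at (393,231). Next I'll enlarge the candidates and measure their sizes.

```bash
cat > h.py <<'E'
import numpy as np, cv2
from workcell import *
def ray(cal,uv):
    R=cv2.Rodrigues(cal['rvec'])[0]; t=np.array(cal['tvec']).ravel()
    d=R.T@np.linalg.solve(cal['mtx'],np.array([uv[0],uv[1],1.])); return -R.T@t,d/np.linalg.norm(d)
def onplane(cal,uv,z):
    o,d=ray(cal,uv); return o+d*(z-o[2])/d[2]
def proj(cal,p):
    return cv2.projectPoints(np.array(p,float).reshape(-1,3),cal['rvec'],cal['tvec'],cal['mtx'],None)[0].reshape(-1,2)
def blobs(mask,amin=40):
    n,l,s,c=cv2.connectedComponentsWithStats(mask.astype(np.uint8))
    return [(i,s[i],c[i],l) for i in range(1,n) if s[i,4]>=amin]
E
python3 - <<'E'
from h import *
im=cv2.imread('pics/top0.png'); cal=calibration('top')
hsv=cv2.cvtColor(im,cv2.COLOR_BGR2HSV)
print('cam',ray(cal,(320,200))[0])
roi=np.zeros(im.shape[:2],bool); roi[150:305,170:480]=1
m=cv2.inRange(hsv,(95,90,40),(125,255,255))>0
for i,s,c,l in blobs(m&roi): print('blue',s,c.round(1),onplane(cal,c,0.12).round(3))
m=cv2.inRange(hsv,(20,120,100),(35,255,255))>0
for i,s,c,l in blobs(m&roi):
    pts=np.argwhere(l==i)[:,::-1].astype(np.float32)
    P=np.array([onplane(cal,p,0.012)[:2] for p in pts],np.float32)
    print('yellow',s,c.round(1),cv2.minAreaRect(P))
a=cv2.resize(im[150:300,300:480],None,fx=4.4,fy=4,interpolation=cv2.INTER_CUBIC)
cv2.imwrite('pics/c1.png',cv2.resize(im[150:300,300:480],None,fx=4,fy=4,interpolation=cv2.INTER_CUBIC))
s=cv2.imread('pics/scene0.png')
cv2.imwrite('pics/c2.png',cv2.resize(s[130:260,300:460],None,fx=4.5,fy=4.5,interpolation=cv2.INTER_CUBIC))
E
```

```text
cam [0.34326635 0.17938309 1.3244733 ]
blue [320 212  17  20 177] [328.2 222. ] [0.478 0.14  0.12 ]
blue [347 245  13  13  80] [352.2 251.4] [0.406 0.08  0.12 ]
blue [314 255  25  25 236] [325.4 266.8] [0.368 0.146 0.12 ]
yellow [215 164  61  16 746] [245.3 171.8] ((0.6242800354957581, 0.36469635367393494), (0.1631644368171692, 0.03533990681171417), 87.0206069946289)
yellow [239 186  44  64 782] [260.2 217.6] ((0.49960190057754517, 0.3190125524997711), (0.1599608063697815, 0.09084630012512207), 13.167006492614746)
yellow [184 244  36  50 440] [202.  269.5] ((0.3616276681423187, 0.47077664732933044), (0.11757221817970276, 0.06803058832883835), 17.223825454711914)
```

View pics/c1.png

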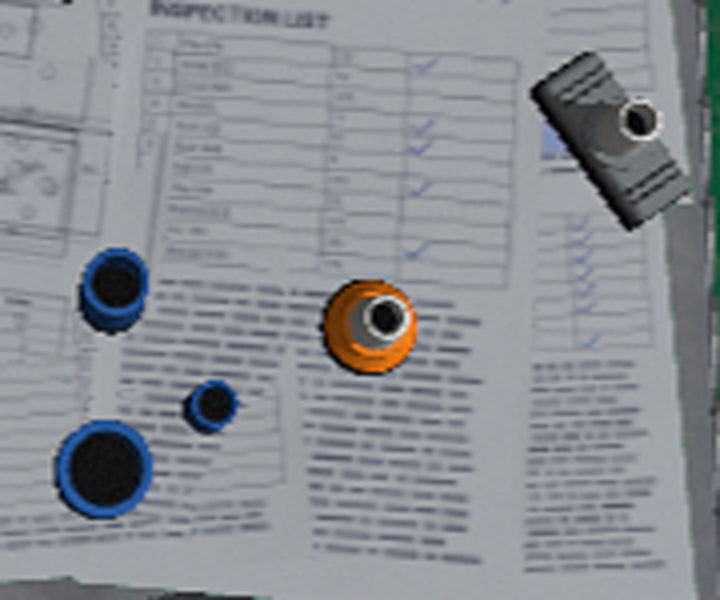

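View pics/c2.png

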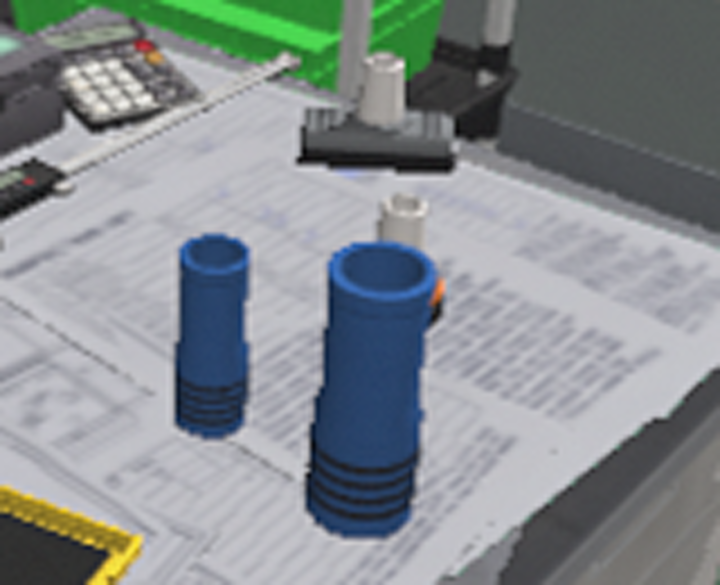

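Rim widths are about 17 px for the tube at (328,222), 25 px for (326,266) and 13 px for (352,251). At about 406 px/m that is 42, 61 and 32 mm, so the one meant is the middle tube at (328,222). The tray at (260,217) measures 160×91 mm, so it is the larger one. Now I'll triangulate the tube and the spigot.

Run:
```python
from h import *
T=cv2.imread('pics/top0.png'); S=cv2.imread('pics/scene0.png'); ct=calibration('top'); cs=calibration('scene')
def tri(a,b):
    o1,d1=ray(ct,a);o2,d2=ray(cs,b)
    A=np.stack([d1,-d2],1); k=np.linalg.lstsq(A,o2-o1,rcond=None)[0]
    p,q=o1+k[0]*d1,o2+k[1]*d2
    return ((p+q)/2).round(4),np.linalg.norm(p-q).round(4)
# dark holes in top
g=cv2.cvtColor(T,cv2.COLOR_BGR2GRAY)
def hole(x0,y0,x1,y1,th):
    m=np.zeros(g.shape,bool); m[y0:y1,x0:x1]=g[y0:y1,x0:x1]<th
    b=max(blobs(m,5),key=lambda b:b[1][4]); return b[2],b[1]
ht=hole(321,212,336,229,45); hs=hole(454,172,466,187,60); hr=hole(392,223,402,234,60)
print(ht,hs,hr)
up=lambda x,y:((x+.5)/4-.5+300,(y+.5)/4-.5+150)
us=lambda x,y:((x+.5)/4.5-.5+300,(y+.5)/4.5-.5+130)
print('tube top',tri(ht[0],us(214,253)), tri(up(118,281),us(214,253)))
print('spig top',tri(up(640,121),us(384,62)),tri(hs[0],us(384,62)))
print('tube top plane',onplane(ct,ht[0],.12), onplane(cs,us(214,253),.12))
print('tube base axis scene',onplane(cs,us(210,425),.0))
print('spig plane',onplane(ct,up(640,121),.082),onplane(cs,us(384,62),.082))
print('round plane',onplane(ct,up(385,318),.082))
# head body: black/dark skirt region in top
hsv=cv2.cvtColor(T,cv2.COLOR_BGR2HSV)
m=np.zeros(g.shape,bool); m[158:212,428:476]=g[158:212,428:476]<120
for i,s,c,l in blobs(m,60):
    pts=np.argwhere(l==i)[:,::-1].astype(np.float32)
    P=np.array([onplane(ct,p,0.02)[:2] for p in pts],np.float32)
    print(s,c,cv2.minAreaRect(P))
```

```text
(array([328.84210526, 219.9924812 ]), array([323, 214,  13,  13, 133], dtype=int32)) (array([458.81818182, 180.40909091]), array([457, 178,   5,   6,  22], dtype=int32)) (array([395.78947368, 229.02631579]), array([393, 226,   7,   7,  38], dtype=int32))
tube top (array([0.4837, 0.1386, 0.1168]), np.float64(0.0014)) (array([0.4841, 0.138 , 0.1163]), np.float64(0.0016))
spig top (array([ 0.5988, -0.2038,  0.0778]), np.float64(0.0009)) (array([ 0.5971, -0.2012,  0.0793]), np.float64(0.001))
tube top plane [0.48270703 0.13832921 0.12      ] [0.48112017 0.14295002 0.12      ]
tube base axis scene [0.47646776 0.14728169 0.        ]
spig plane [ 0.59752758 -0.20278694  0.082     ] [ 0.59447164 -0.19613459  0.082     ]
round plane [ 0.46631442 -0.0346236   0.082     ]
[ 432  158   44   54 1142] [456.43082312 184.88178634] ((0.597804605960846, -0.20641517639160156), (0.14742416143417358, 0.11927898228168488), 0.9146779775619507)
```

Both checks agree with what was given. The tube's top is at about (0.483, 0.138, 0.117), which fits 120 mm. The spigot's top is at about (0.598, −0.203, 0.078), which fits 82 mm. From the crop, the head's long axis is at about 36° yaw. I'll fly via the head so the wrist camera can check it, and first see how that camera is mounted.

Run:
```python
from h import *
cw=calibration('wrist'); o,d=ray(cw,(320,200)); print(cw['mtx'][0,0],o,d)
print('where image centre hits z=.08',onplane(cw,(320,200),.08)-get_obs()['position'])
R=cv2.Rodrigues(cw['rvec'])[0]; print(R)
# tool rot
from scipy.spatial.transform import Rotation as Q
Rt=Q.from_quat(get_obs()['ee_rot']).as_matrix(); print(Rt.round(3))
print('cam in tool',Rt.T@(o-get_obs()['position']))
p=get_obs()['position']
print('to above head -', Rt.T@(np.array([.56,-.19,.28])-p))
cs=calibration('scene');ct=calibration('top')
# big tube height: crop scene (383,268), top (325.4,266.8)
o1,d1=ray(ct,(325.4,266.8));o2,d2=ray(cs,((383.5)/4.5-.5+300,(268.5)/4.5-.5+130))
k=np.linalg.lstsq(np.stack([d1,-d2],1),o2-o1,rcond=None)[0]; print('big top',o1+k[0]*d1,o2+k[1]*d2)
```

```text
275.8820249444591 [ 0.23594172 -0.58315988  0.37270773] [-0.27920892 -0.09902938 -0.95511023]
where image centre hits z=.08 [-0.01312727 -0.01059394 -0.15063745]
[[ 0.26133304 -0.96524638 -0.00211415]
 [-0.92192984 -0.25025301  0.29566671]
 [-0.28592029 -0.07531839 -0.95528882]]
[[ 0.965  0.262 -0.   ]
 [ 0.262 -0.965  0.001]
 [-0.    -0.001 -1.   ]]
cam in tool [ 0.07508192 -0.00027443 -0.14207208]
to above head - [ 0.49074582 -0.29480738 -0.04902884]
big top [0.36693225 0.14664224 0.16056037] [0.36668353 0.14648998 0.1605596 ]
```

```bash
python3 -m handwheel '[{"jaw":85,"delta_pos":[0.034,-0.021,-0.02],"turn":-0.03},{"jaw":85,"delta_pos":[0.068,-0.041,-0.04],"turn":-0.06},{"jaw":85,"delta_pos":[0.102,-0.061,-0.05],"turn":-0.09},{"jaw":85,"delta_pos":[0.136,-0.081,-0.05],"turn":-0.12},{"jaw":85,"delta_pos":[0.17,-0.102,-0.05],"turn":-0.14},{"jaw":85,"delta_pos":[0.204,-0.122,-0.05],"turn":-0.14},{"jaw":85,"delta_pos":[0.238,-0.143,-0.05],"turn":-0.14},{"jaw":85,"delta_pos":[0.272,-0.163,-0.05],"turn":-0.14},{"jaw":85,"delta_pos":[0.306,-0.184,-0.05],"turn":-0.14},{"jaw":85,"delta_pos":[0.34,-0.204,-0.05],"turn":-0.14}]' 100
python3 - <<'E'
from h import *
from scipy.spatial.transform import Rotation as Q
o=get_obs(); p=o['position'];Rt=Q.from_quat(o['ee_rot']).as_matrix()
print(p,Rt.round(3),o['joint_pos']); print('to head',Rt.T@(np.array([.60,-.20,.28])-p))
E
```

```text
clock: 0.93
position: [0.4392, -0.3155, 0.2812]
ee_rot: [0.939, 0.345, -0.0, 0.0]
ft_force: [1.0, -0.9, 0.3]
grip_width: 0.995
[ 0.43919892 -0.31554884  0.28122869] [[ 0.762  0.648 -0.   ]
 [ 0.648 -0.762 -0.   ]
 [-0.    -0.    -1.   ]] [ 0.88894948  0.14765848 -0.3895866   1.59056373  0.05679821  1.4146879
 -0.37186027]
to head [0.19735439 0.01612081 0.00118044]
```

```bash
python3 -m handwheel '[{"jaw":85,"delta_pos":[0.035,0.003,0],"turn":0},{"jaw":85,"delta_pos":[0.07,0.006,0],"turn":0},{"jaw":85,"delta_pos":[0.105,0.009,0],"turn":0},{"jaw":85,"delta_pos":[0.14,0.012,0],"turn":0},{"jaw":85,"delta_pos":[0.17,0.014,0],"turn":0},{"jaw":85,"delta_pos":[0.19,0.016,0],"turn":0},{"jaw":85,"delta_pos":[0.19,0.016,0],"turn":0},{"jaw":85,"delta_pos":[0.19,0.016,0],"turn":0}]'
python3 - <<'E'
from h import *
cal=calibration('wrist'); im=camera('wrist'); np.savez('w1.npz',**cal); cv2.imwrite('pics/w1.png',im[:,:,::-1])
print(get_obs()['position'],get_obs()['joint_velocities'].round(3), proj(cal,[.598,-.203,.082]))
E
```

```text
clock: 1.6
position: [0.594, -0.2052, 0.2804]
ee_rot: [0.938, 0.346, -0.0, -0.001]
ft_force: [-0.5, -0.9, -0.3]
grip_width: 0.992
[ 0.59323717 -0.20657579  0.28072014] [ 0.024 -0.017  0.014  0.008  0.    -0.     0.003] [[314.75045551 173.74969091]]
```

View pics/w1.png

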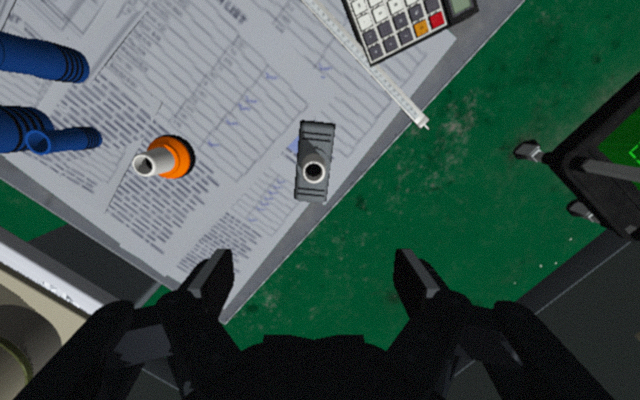

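The wrist view shows the head with its spigot rim at (314,172). My estimate projects to (315,174), so they agree. I'll refine the position and the head's yaw from this picture.

Run:
```python
from h import *
cal=dict(np.load('w1.npz')); im=cv2.imread('pics/w1.png')
c=im[110:215,280:350]; cv2.imwrite('pics/w1c.png',cv2.resize(c,None,fx=5.5,fy=5.5,interpolation=cv2.INTER_CUBIC))
hsv=cv2.cvtColor(c,cv2.COLOR_BGR2HSV); g=cv2.cvtColor(c,cv2.COLOR_BGR2GRAY)
m=(hsv[:,:,2]<125)&(hsv[:,:,1]<60)
for i,s,cc,l in blobs(m,100):
    pts=np.argwhere(l==i)[:,::-1]+[280,110]; print(s,cv2.minAreaRect(pts.astype(np.float32)))
```

```text
[  14   10   56   95 2722] ((321.5, 167.0), (94.0, 55.0), 90.0)
[ 25  53  17  17 141] ((313.0, 171.0), (16.0, 16.0), 90.0)
```

View pics/w1c.png

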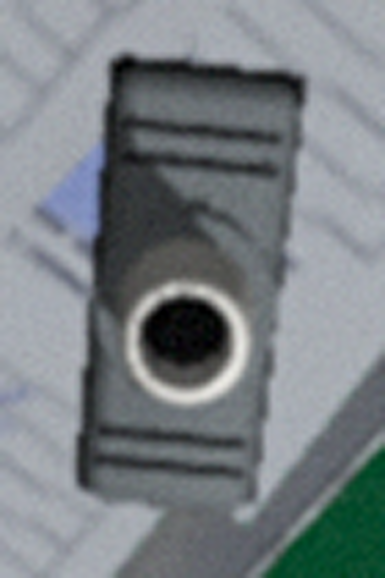

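Run:
```python
from h import *
cal=dict(np.load('w1.npz'))
up=lambda x,y:((x+.5)/5.5-.5+280,(y+.5)/5.5-.5+110)
print('rim',onplane(cal,up(187,340),.081),onplane(cal,up(184,328),.082))
a,b,c,d=[onplane(cal,up(*q),.025)[:2] for q in [(118,63),(302,80),(252,505),(82,490)]]
for u,v in ((a,b),(b,c),(d,c),(a,d)): w=v-u; print(np.linalg.norm(w),np.degrees(np.arctan2(w[1],w[0]))%180)
print('centre',(a+b+c+d)/4)
from scipy.spatial.transform import Rotation as Q
o=get_obs(); p=o['position'];Rt=Q.from_quat(o['ee_rot']).as_matrix()
print(p,o['clock'],Rt.round(3)); print('to tube',Rt.T@(np.array([.483,.138,.28])-p))
```

```text
rim [ 0.59916772 -0.20008708  0.081     ] [ 0.60097825 -0.19764579  0.082     ]
0.04662741305561398 125.40416757011101
0.11313752476954166 34.82203495957603
0.04680215311600314 125.24745187405684
0.11301142845604738 34.73287721212401
centre [ 0.60024563 -0.19934193]
[ 0.59323717 -0.20657579  0.28072014] 1.65 [[ 0.762  0.648 -0.001]
 [ 0.648 -0.762  0.   ]
 [-0.001 -0.001 -1.   ]]
to tube [ 0.13931572 -0.33387963  0.00086698]
```

The head is at about (0.599, −0.201) with yaw 35°. Next I'll move above the tube.

```bash
python3 -m handwheel '[{"jaw":85,"delta_pos":[0.014,-0.037,0],"turn":0},{"jaw":85,"delta_pos":[0.029,-0.074,0],"turn":0},{"jaw":85,"delta_pos":[0.044,-0.11,0],"turn":0},{"jaw":85,"delta_pos":[0.06,-0.148,0],"turn":0},{"jaw":85,"delta_pos":[0.076,-0.184,0],"turn":0},{"jaw":85,"delta_pos":[0.092,-0.221,0],"turn":0},{"jaw":85,"delta_pos":[0.108,-0.258,0],"turn":0},{"jaw":85,"delta_pos":[0.123,-0.294,0],"turn":0},{"jaw":85,"delta_pos":[0.138,-0.332,0],"turn":0},{"jaw":85,"delta_pos":[0.138,-0.332,0],"turn":0}]'; python3 -m handwheel '[{"jaw":85,"delta_pos":[0,0,0],"turn":0},{"jaw":85,"delta_pos":[0,0,0],"turn":0}]'
python3 - <<'E'
from h import *
cal=calibration('wrist'); im=camera('wrist'); np.savez('w2.npz',**cal); cv2.imwrite('pics/w2.png',im[:,:,::-1])
o=get_obs();print(o['position'],o['joint_velocities'].round(3),o['joint_pos'].round(2), proj(cal,[.483,.138,.12]))
E
```

```text
clock: 2.48
position: [0.4804, 0.1429, 0.2822]
ee_rot: [0.937, 0.349, 0.001, -0.0]
ft_force: [0.0, 1.2, 0.4]
grip_width: 0.995
clock: 2.65
position: [0.4837, 0.1343, 0.2814]
ee_rot: [0.939, 0.344, 0.0, 0.001]
ft_force: [-0.3, -0.5, 0.3]
grip_width: 0.999
[0.48395405 0.13380129 0.2812342 ] [ 0.007  0.008  0.004 -0.005 -0.    -0.001 -0.   ] [ 0.33  0.09 -0.73  1.67  0.06  1.41 -1.27] [[310.67858455 182.72547026]]
```

View pics/w2.png

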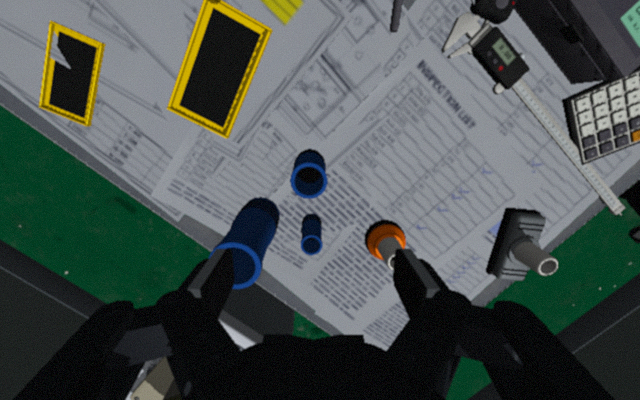

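The wrist view shows the mid tube with its rim at about (309,179), against (311,183) projected. The large tube is at the left (240,265) and the small one at (311,240). I'll confirm in an enlarged crop and refine.

Run:
```python
from h import *
cal=dict(np.load('w2.npz')); im=cv2.imread('pics/w2.png')
c=im[140:260,260:360]; cv2.imwrite('pics/w2c.png',cv2.resize(c,None,fx=5,fy=5,interpolation=cv2.INTER_CUBIC))
# tray
hsv=cv2.cvtColor(im,cv2.COLOR_BGR2HSV); m=cv2.inRange(hsv,(20,120,90),(35,255,255))>0; m[:, :160]=0;m[145:]=0
b=max(blobs(m),key=lambda b:b[1][4]); pts=np.argwhere(b[3]==b[0])[:,::-1]
P=np.array([onplane(cal,p,.012)[:2] for p in pts],np.float32); print(b[1],cv2.minAreaRect(P))
```

```text
[ 167    0  105  138 3519] ((0.5005267858505249, 0.3204640746116638), (0.15892665088176727, 0.09277281165122986), 13.163013458251953)
```

View pics/w2c.png

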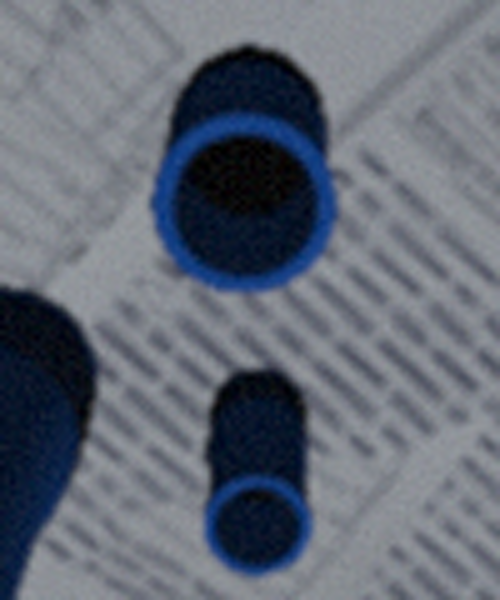

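Run:
```python
from h import *
cal=dict(np.load('w2.npz'))
up=lambda x,y:((x+.5)/5-.5+260,(y+.5)/5-.5+140)
r=onplane(cal,up(245.5,202),.12); print('rim',r)
from scipy.spatial.transform import Rotation as Q
o=get_obs(); p=o['position'];Rt=Q.from_quat(o['ee_rot']).as_matrix()
print(p,Rt.round(3)); print('to tube',Rt.T@(np.array([.4835,.139,.071])-p))
```

```text
rim [0.48397139 0.14172984 0.12      ]
[0.48395405 0.13380129 0.2812342 ] [[ 0.764  0.646  0.   ]
 [ 0.646 -0.764 -0.001]
 [-0.     0.001 -1.   ]]
to tube [ 0.00311312 -0.00444451  0.21022894]
```

```bash
python3 -m handwheel '[{"jaw":85,"delta_pos":[0.004,-0.005,0.025],"turn":0},{"jaw":85,"delta_pos":[0.004,-0.005,0.05],"turn":0},{"jaw":85,"delta_pos":[0.004,-0.005,0.075],"turn":0},{"jaw":85,"delta_pos":[0.004,-0.005,0.1],"turn":0},{"jaw":85,"delta_pos":[0.004,-0.005,0.125],"turn":0},{"jaw":85,"delta_pos":[0.004,-0.005,0.15],"turn":0},{"jaw":85,"delta_pos":[0.004,-0.005,0.175],"turn":0},{"jaw":85,"delta_pos":[0.004,-0.005,0.195],"turn":0},{"jaw":85,"delta_pos":[0.004,-0.005,0.21],"turn":0},{"jaw":85,"delta_pos":[0.004,-0.005,0.21],"turn":0}]'
python3 - <<'E'
from h import *
cal=calibration('wrist'); im=camera('wrist'); np.savez('w3.npz',**cal); cv2.imwrite('pics/w3.png',im[:,:,::-1])
o=get_obs();print(o['position'],o['ft_force'])
im=camera('scene'); cv2.imwrite('pics/s3.png',cv2.resize(im[100:290,240:540,::-1],None,fx=2.6,fy=2.6))
E
```

```text
clock: 3.53
position: [0.4819, 0.1396, 0.0682]
ee_rot: [0.939, 0.344, -0.003, -0.0]
ft_force: [-0.7, -1.1, -0.4]
grip_width: 0.992
[0.48279977 0.14030434 0.06999329] [ 0.24955883  0.14110899 -0.10833414]
```

View pics/w3.png

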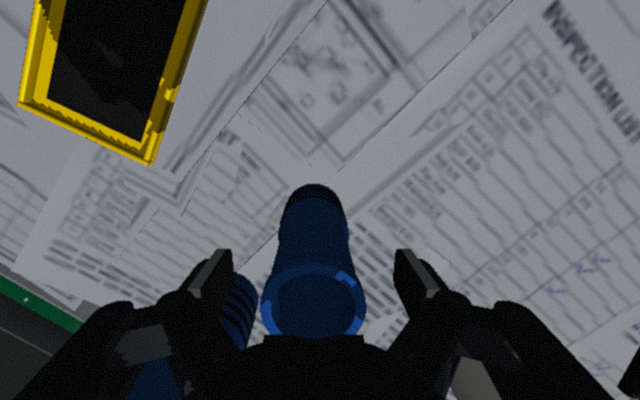

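View pics/s3.png

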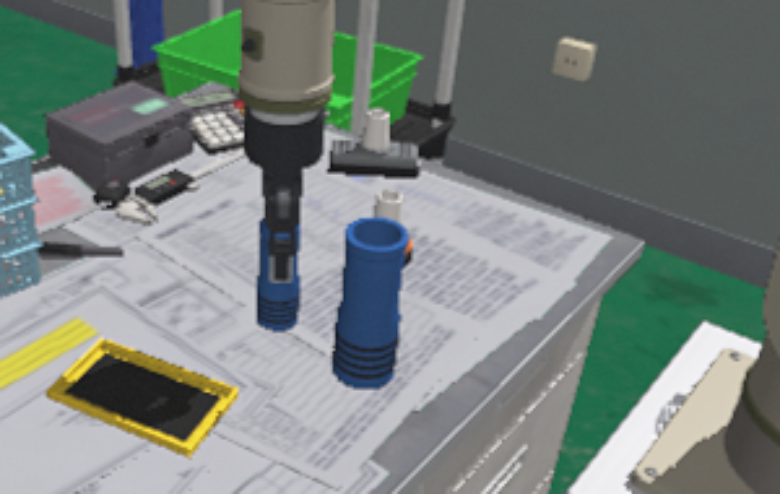

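The tube stands centred between the fingers, with its rim at about (313,303), and the fingers touch nothing. Now I'll close the jaws.

```bash
python3 - <<'E'
from h import *
cal=dict(np.load('w3.npz')); print(onplane(cal,(313.5,303),.12))
E
python3 -m handwheel '[{"jaw":60,"delta_pos":[0,0,0],"turn":0},{"jaw":50,"delta_pos":[0,0,0],"turn":0},{"jaw":42,"delta_pos":[0,0,0],"turn":0},{"jaw":25,"delta_pos":[0,0,0],"turn":0},{"jaw":25,"delta_pos":[0,0,0],"turn":0},{"jaw":25,"delta_pos":[0,0,0],"turn":0},{"jaw":25,"delta_pos":[0,0,0],"turn":0},{"jaw":25,"delta_pos":[0,0,0],"turn":0}]' 100; python3 -m handwheel '[{"jaw":25,"delta_pos":[0,0,-0.01],"turn":0},{"jaw":25,"delta_pos":[0,0,-0.02],"turn":0},{"jaw":25,"delta_pos":[0,0,-0.03],"turn":0},{"jaw":25,"delta_pos":[0,0,-0.04],"turn":0},{"jaw":25,"delta_pos":[0,0,-0.05],"turn":0},{"jaw":25,"delta_pos":[0,0,-0.06],"turn":0},{"jaw":25,"delta_pos":[0,0,-0.06],"turn":0}]';python3 - <<'E'
from h import *
cal=calibration('wrist'); im=camera('wrist'); np.savez('w4.npz',**cal); cv2.imwrite('pics/w4.png',im[:,:,::-1])
cs=calibration('scene'); im=camera('scene'); cv2.imwrite('pics/s4.png',im[:,:,::-1])
o=get_obs();print(o['position'],o['ft_force'],o['grip_width'])
E
```

```text
[0.48630473 0.14360337 0.12      ]
clock: 4.3
position: [0.4841, 0.1422, 0.0724]
ee_rot: [0.939, 0.345, 0.001, 0.0]
ft_force: [-0.9, 0.6, 6.8]
grip_width: 0.448
clock: 4.88
position: [0.4845, 0.1426, 0.1337]
ee_rot: [0.939, 0.345, 0.002, 0.0]
ft_force: [0.3, 0.7, -0.7]
grip_width: 0.442
[0.4835769  0.14218795 0.13165349] [-0.16164123 -0.78311079 -1.65593457] 0.44968241213287014
```

View pics/w4.png

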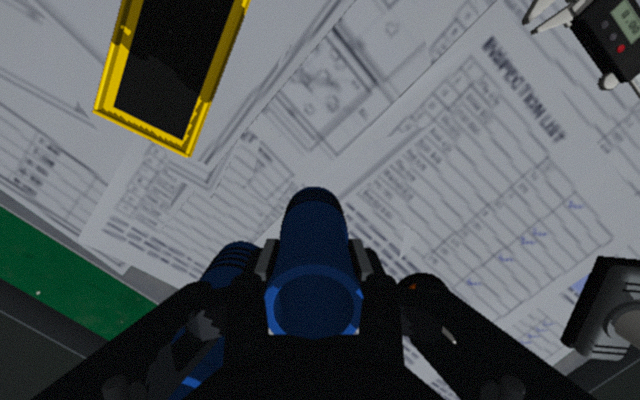

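View pics/s4.png

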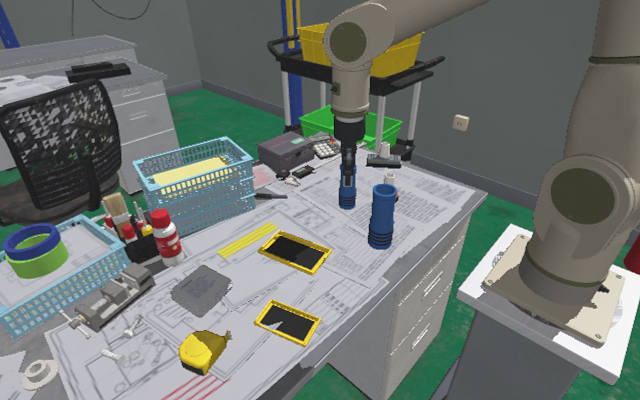

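The tube is held: the opening is about 38 mm and the weight shows in the force. I'll measure its axis relative to the TCP from this view.

Run:
```python
from h import *
from scipy.spatial.transform import Rotation as Q
cal=dict(np.load('w4.npz')); im=cv2.imread('pics/w4.png')
c=im[170:340,250:380]; cv2.imwrite('pics/w4c.png',cv2.resize(c,None,fx=4.5,fy=3.5,interpolation=cv2.INTER_CUBIC) if 0 else cv2.resize(cv2.convertScaleAbs(c,alpha=1.8),None,fx=3.5,fy=3.5,interpolation=cv2.INTER_CUBIC))
o=get_obs(); p=o['position'];Rt=Q.from_quat(o['ee_rot']).as_matrix(); print(p,Rt.round(4))
t=np.linspace(0,2*np.pi,360)
for dx in (-.004,0,.004,.008):
    out=[]
    for r,z in ((.023,.072),(.021,-.039),(.021,-.048)):
        pts=[p+Rt@np.array([dx+r*np.cos(a),r*np.sin(a),z]) for a in t]; q=proj(cal,pts); out+= [q[:,1].min(),q[:,1].max(),q[:,0].min(),q[:,0].max()]
    print(dx,np.round(out,1))
```

```text
[0.4835769  0.14218795 0.13165349] [[ 7.620e-01  6.476e-01  9.000e-04]
 [ 6.476e-01 -7.620e-01 -2.000e-04]
 [ 6.000e-04  7.000e-04 -1.000e+00]]
-0.004 [188.9 240.7 286.  341.1 259.5 338.9 267.1 360.6 270.9 354.7 263.7 364.1]
0 [184.1 236.5 285.8 341.2 251.1 332.  266.7 361.  261.9 347.5 263.2 364.6]
0.004 [179.3 232.2 285.7 341.4 242.5 325.  266.2 361.5 252.7 340.1 262.6 365.2]
0.008 [174.4 227.8 285.5 341.5 233.7 317.8 265.8 362.  243.3 332.6 262.1 365.7]
```

View pics/w4c.png

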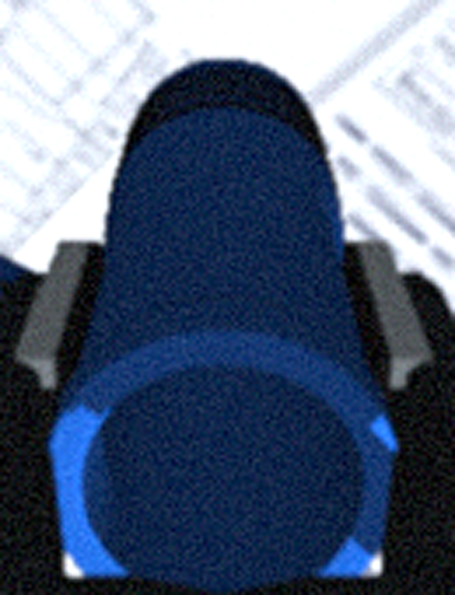

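The axis sits about 2.5 mm towards tool −x from the TCP, with the mouth about 72 mm below it. Now I'll carry the tube to above the spigot.

```bash
python3 -m handwheel '[{"jaw":25,"delta_pos":[0,0.01,-0.02],"turn":0},{"jaw":25,"delta_pos":[-0.013,0.035,-0.045],"turn":0},{"jaw":25,"delta_pos":[-0.027,0.07,-0.06],"turn":0},{"jaw":25,"delta_pos":[-0.041,0.106,-0.06],"turn":0},{"jaw":25,"delta_pos":[-0.056,0.142,-0.06],"turn":0},{"jaw":25,"delta_pos":[-0.07,0.178,-0.06],"turn":0},{"jaw":25,"delta_pos":[-0.084,0.214,-0.06],"turn":0},{"jaw":25,"delta_pos":[-0.098,0.25,-0.06],"turn":0},{"jaw":25,"delta_pos":[-0.112,0.286,-0.06],"turn":0},{"jaw":25,"delta_pos":[-0.122,0.312,-0.06],"turn":0}]'; python3 -m handwheel '[{"jaw":25,"delta_pos":[-0.005,0.013,0],"turn":0},{"jaw":25,"delta_pos":[-0.009,0.024,0],"turn":0},{"jaw":25,"delta_pos":[-0.009,0.024,0],"turn":0},{"jaw":25,"delta_pos":[-0.009,0.024,0],"turn":0},{"jaw":25,"delta_pos":[-0.009,0.024,0],"turn":0}]'
python3 - <<'E'
from h import *
cal=calibration('wrist'); im=camera('wrist'); np.savez('w5.npz',**cal); cv2.imwrite('pics/w5.png',im[:,:,::-1])
cs=calibration('scene'); im=camera('scene'); cv2.imwrite('pics/s5.png',cv2.resize(im[80:230,300:480,::-1],None,fx=4,fy=4,interpolation=cv2.INTER_CUBIC))
from scipy.spatial.transform import Rotation as Q
o=get_obs(); p=o['position'];Rt=Q.from_quat(o['ee_rot']).as_matrix()
print(p,Rt.round(4),o['ft_force'],o['joint_velocities'].round(3)); print('to spigot',Rt.T@(np.array([.599,-.2005,.16])-p)+[.0025,0,0])
E
```

```text
clock: 5.82
position: [0.5923, -0.1787, 0.19]
ee_rot: [0.939, 0.344, -0.001, 0.0]
ft_force: [-0.1, -0.2, -1.4]
grip_width: 0.448
clock: 6.23
position: [0.6012, -0.1963, 0.1914]
ee_rot: [0.938, 0.346, 0.0, -0.0]
ft_force: [-0.4, 0.0, -1.1]
grip_width: 0.451
[ 0.60127147 -0.19671576  0.19162266] [[ 7.603e-01  6.496e-01  3.000e-04]
 [ 6.496e-01 -7.603e-01  2.000e-04]
 [ 3.000e-04  1.000e-04 -1.000e+00]] [ 0.12540166  0.61850396 -1.27595687] [ 0.004  0.     0.006 -0.005  0.003  0.001 -0.   ]
to spigot [-0.00169584  0.00139932  0.03162134]
```

View pics/w5.png

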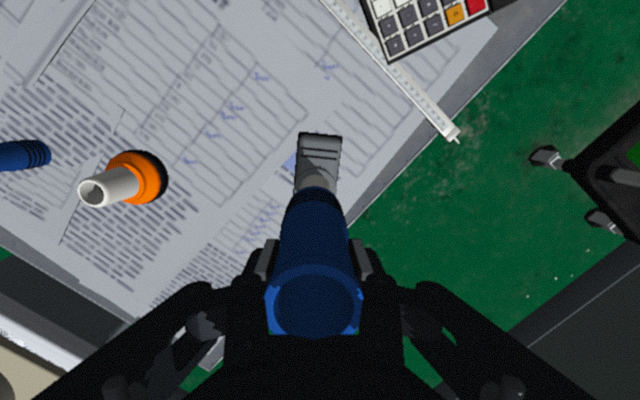

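View pics/s5.png

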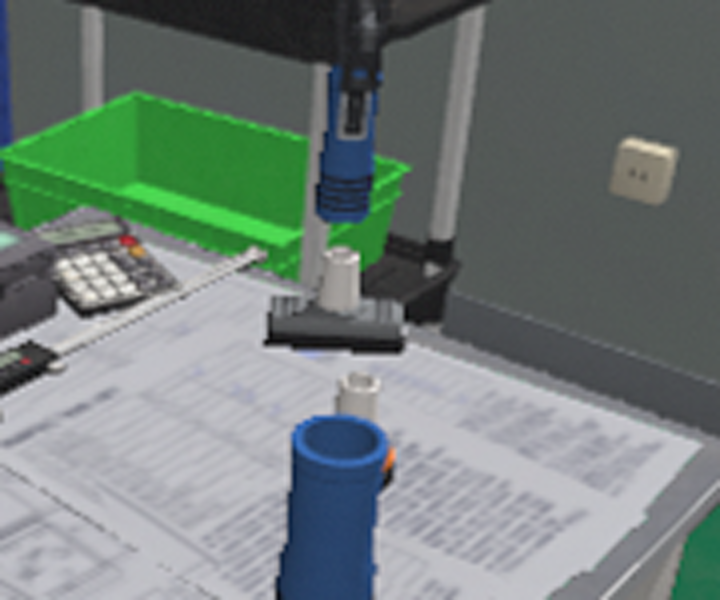

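In the scene view the tube's mouth at (343,212) hangs nearly in line above the spigot's top at (341,253), about 1–2 mm off. That agrees in sign with the computed correction. I'll apply it and lower to just above the rim.

```bash
python3 -m handwheel '[{"jaw":25,"delta_pos":[-0.002,0.0015,0.01],"turn":0},{"jaw":25,"delta_pos":[-0.002,0.0015,0.02],"turn":0},{"jaw":25,"delta_pos":[-0.002,0.0015,0.025],"turn":0},{"jaw":25,"delta_pos":[-0.002,0.0015,0.03],"turn":0},{"jaw":25,"delta_pos":[-0.002,0.0015,0.03],"turn":0},{"jaw":25,"delta_pos":[-0.002,0.0015,0.03],"turn":0}]'
python3 - <<'E'
from h import *
cal=calibration('wrist'); im=camera('wrist'); np.savez('w6.npz',**cal); cv2.imwrite('pics/w6.png',cv2.resize(cv2.convertScaleAbs(im[120:340,220:420,::-1],alpha=1.5),None,fx=2.7,fy=2.7,interpolation=cv2.INTER_CUBIC))
im=camera('scene'); cv2.imwrite('pics/s6.png',cv2.resize(im[90:180,350:430,::-1],None,fx=6.5,fy=6.5,interpolation=cv2.INTER_CUBIC))
o=get_obs(); print(o['position'],o['ft_force'])
E
```

```text
clock: 6.83
position: [0.6005, -0.2009, 0.1609]
ee_rot: [0.939, 0.345, -0.0, -0.0]
ft_force: [-0.0, -0.7, -1.4]
grip_width: 0.451
[ 0.60085294 -0.20102949  0.16161374] [-0.72525592 -0.6415778  -1.18607575]
```

View pics/w6.png

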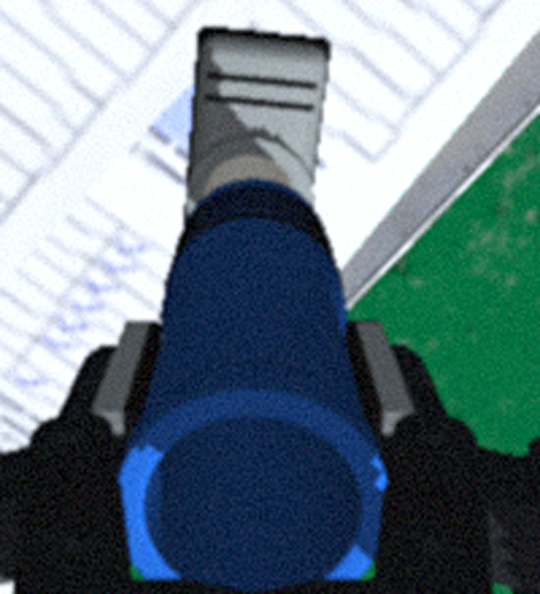

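View pics/s6.png

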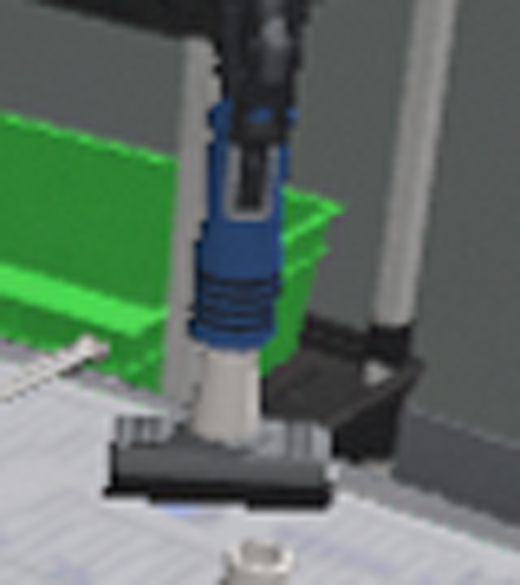

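In the scene the mouth (231,335) lines up with the spigot (230,350). The wrist view shows the spigot and collar centre at about x=249 and the tube axis at 254, roughly 2 mm. I'll correct by a small nudge and lower onto the spigot until it makes contact.

```bash
python3 -m handwheel '[{"jaw":25,"delta_pos":[0.001,-0.0015,0],"turn":0},{"jaw":25,"delta_pos":[0.001,-0.0015,0.007],"turn":0},{"jaw":25,"delta_pos":[0.001,-0.0015,0.014],"turn":0},{"jaw":25,"delta_pos":[0.001,-0.0015,0.021],"turn":0},{"jaw":25,"delta_pos":[0.001,-0.0015,0.028],"turn":0},{"jaw":25,"delta_pos":[0.001,-0.0015,0.028],"turn":0}]' 110
python3 - <<'E'
from h import *
o=get_obs(); print(o['position'],o['ft_force'],o['torque'])
im=camera('scene'); cv2.imwrite('pics/s7.png',cv2.resize(im[90:180,350:430,::-1],None,fx=6.5,fy=6.5,interpolation=cv2.INTER_CUBIC))
E
```

```text
clock: 7.43
position: [0.5994, -0.1991, 0.1311]
ee_rot: [0.939, 0.345, -0.001, -0.001]
ft_force: [0.9, -0.6, -2.0]
grip_width: 0.446
[ 0.59940504 -0.19909063  0.13106308] [ 0.89873563 -0.57528753 -1.99573886] [-0.02731795 -0.01028148 -0.00062448]
```

View pics/s7.png

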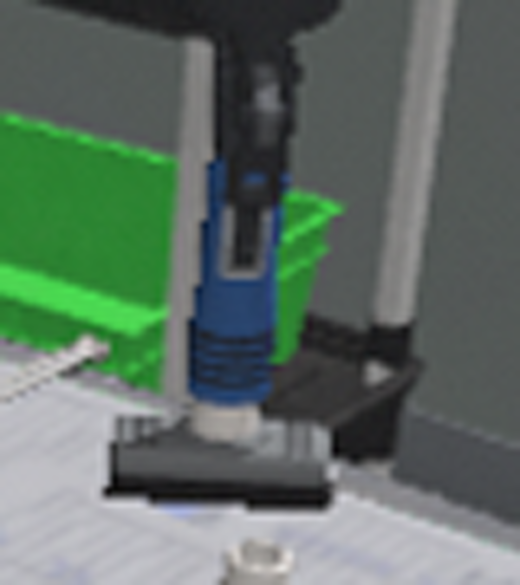

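The tube is over the spigot with no contact force yet (its mouth at about z 0.059). I'll keep going down in small steps.

```bash
python3 -m handwheel '[{"jaw":25,"delta_pos":[0,0,0.004],"turn":0},{"jaw":25,"delta_pos":[0,0,0.008],"turn":0},{"jaw":25,"delta_pos":[0,0,0.011],"turn":0},{"jaw":25,"delta_pos":[0,0,0.011],"turn":0}]'; python3 -m handwheel '[{"jaw":25,"delta_pos":[0,0,0.002],"turn":0},{"jaw":25,"delta_pos":[0,0,0.004],"turn":0},{"jaw":25,"delta_pos":[0,0,0.004],"turn":0}]'
```

```text
clock: 7.82
position: [0.6001, -0.1992, 0.1215]
ee_rot: [0.939, 0.345, -0.0, -0.0]
ft_force: [-0.3, 0.3, -1.1]
grip_width: 0.446
clock: 8.07
position: [0.6003, -0.1992, 0.118]
ee_rot: [0.939, 0.345, -0.0, -0.0]
ft_force: [-1.4, -0.7, -2.2]
grip_width: 0.443
```

```bash
python3 -m handwheel '[{"jaw":25,"delta_pos":[0,0,0.002],"turn":0},{"jaw":25,"delta_pos":[0,0,0.003],"turn":0},{"jaw":25,"delta_pos":[0,0,0.003],"turn":0}]'; python3 -m handwheel '[{"jaw":25,"delta_pos":[0,0,0.002],"turn":0},{"jaw":25,"delta_pos":[0,0,0.003],"turn":0},{"jaw":25,"delta_pos":[0,0,0.003],"turn":0}]'
python3 - <<'E'
from h import *
im=camera('scene'); cv2.imwrite('pics/s8.png',cv2.resize(im[90:180,350:430,::-1],None,fx=6.5,fy=6.5,interpolation=cv2.INTER_CUBIC))
im=camera('wrist'); cv2.imwrite('pics/w8.png',cv2.resize(cv2.convertScaleAbs(im[120:340,220:420,::-1],alpha=1.5),None,fx=2.7,fy=2.7,interpolation=cv2.INTER_CUBIC))
o=get_obs(); print(o['position'],o['ft_force'],o['torque'])
E
```

```text
clock: 8.32
position: [0.6004, -0.1993, 0.1153]
ee_rot: [0.939, 0.345, -0.0, 0.0]
ft_force: [-0.4, 0.4, 1.0]
grip_width: 0.445
clock: 8.57
position: [0.6005, -0.1992, 0.1124]
ee_rot: [0.939, 0.345, 0.0, 0.0]
ft_force: [-2.1, 0.5, 1.8]
grip_width: 0.447
[ 0.60048409 -0.19927     0.1123267 ] [-2.30516566  0.15662177  2.79192256] [ 0.10269889  0.58771508 -0.02021394]
```

View pics/s8.png

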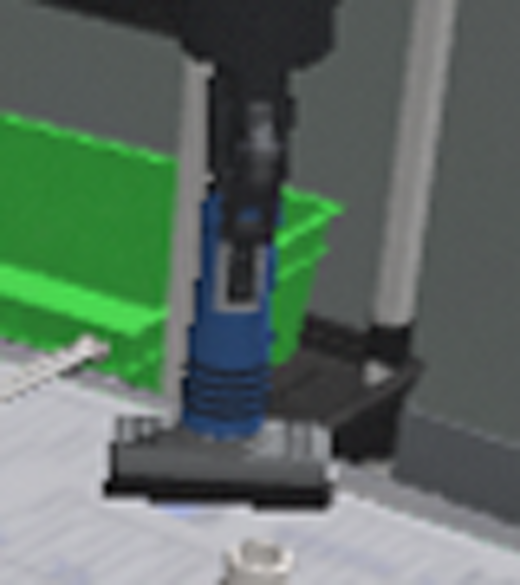

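View pics/w8.png

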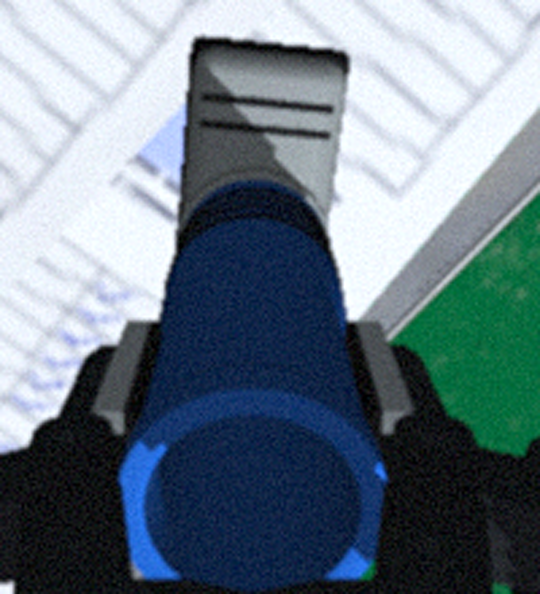

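Contact begins here: about 3 N up, −2.3 N sideways and 0.6 Nm of moment. I'll ease 1 mm towards −x, which is about −0.8 mm in tool x and −0.6 mm in tool y, and press on in small steps.

```bash
python3 -m handwheel '[{"jaw":25,"delta_pos":[-0.001,-0.0005,0.001],"turn":0},{"jaw":25,"delta_pos":[-0.001,-0.0005,0.002],"turn":0},{"jaw":25,"delta_pos":[-0.001,-0.0005,0.002],"turn":0}]'; python3 -m handwheel '[{"jaw":25,"delta_pos":[0,0,0.001],"turn":0},{"jaw":25,"delta_pos":[0,0,0.002],"turn":0},{"jaw":25,"delta_pos":[0,0,0.002],"turn":0}]'
python3 - <<'E'
from h import *
o=get_obs(); print(o['position'],o['ft_force'],o['torque'])
E
```

```text
clock: 8.92
position: [0.6, -0.1994, 0.1108]
ee_rot: [0.939, 0.345, 0.001, 0.0]
ft_force: [-1.0, -0.7, 4.4]
grip_width: 0.444
clock: 9.17
position: [0.6002, -0.1995, 0.1094]
ee_rot: [0.939, 0.345, 0.001, 0.001]
ft_force: [-2.4, 1.6, 8.4]
grip_width: 0.446
[ 0.60018016 -0.19945325  0.10943422] [-2.38252585  1.5861195   8.43794598] [ 0.3774798   0.61982475 -0.01499242]
```

```bash
python3 -m handwheel '[{"jaw":25,"delta_pos":[0,0,0.001],"turn":0},{"jaw":25,"delta_pos":[0,0,0.002],"turn":0},{"jaw":25,"delta_pos":[0,0,0.002],"turn":0}]'; python3 -m handwheel '[{"jaw":25,"delta_pos":[0,0,0.001],"turn":0},{"jaw":25,"delta_pos":[0,0,0.002],"turn":0},{"jaw":25,"delta_pos":[0,0,0.002],"turn":0}]'
python3 - <<'E'
from h import *
o=get_obs(); print(o['position'],o['ft_force'],o['torque'])
im=camera('scene'); cv2.imwrite('pics/s9.png',cv2.resize(im[90:180,350:430,::-1],None,fx=6.5,fy=6.5,interpolation=cv2.INTER_CUBIC))
im=camera('wrist'); cv2.imwrite('pics/w9.png',cv2.resize(cv2.convertScaleAbs(im[120:340,220:420,::-1],alpha=1.5),None,fx=2.7,fy=2.7,interpolation=cv2.INTER_CUBIC))
E
```

```text
clock: 9.42
position: [0.6005, -0.1994, 0.1093]
ee_rot: [0.939, 0.345, 0.001, 0.001]
ft_force: [-8.3, 1.8, 23.5]
grip_width: 0.444
clock: 9.67
position: [0.6006, -0.1994, 0.1092]
ee_rot: [0.939, 0.345, 0.001, 0.001]
ft_force: [-14.3, 3.2, 38.8]
grip_width: 0.443
[ 0.60064404 -0.19939502  0.10919455] [-14.31624167   3.21430962  38.76805504] [1.47283551 3.94816162 0.03431956]
```

View pics/s9.png

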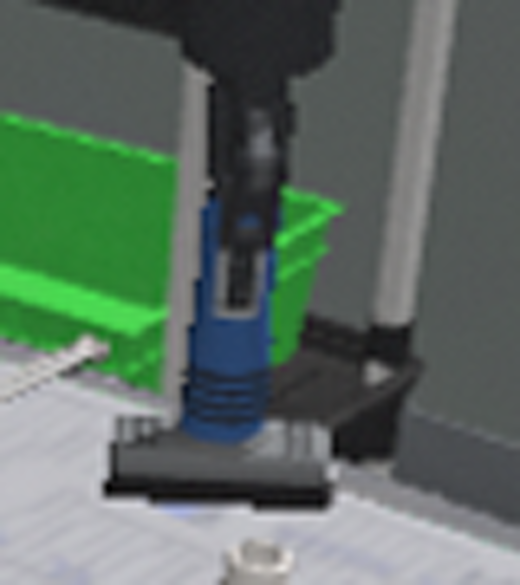

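View pics/w9.png

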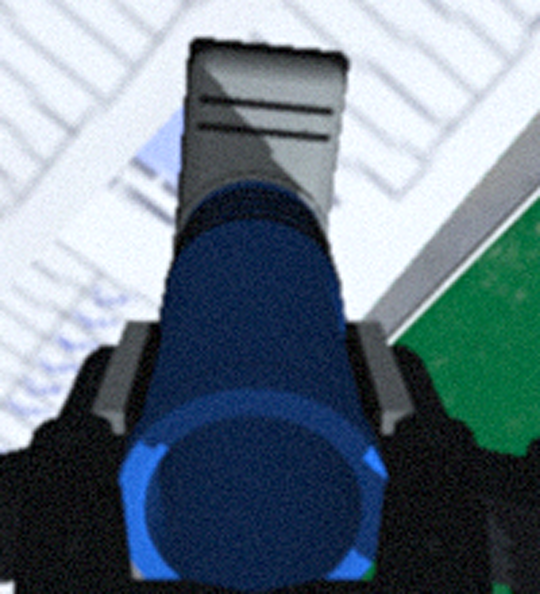

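The tube has come to a hard stop at TCP z 0.109. With the 72 mm offset its mouth is then at z 0.037, exactly the collar's top, and no white spigot shows in either view. The press reached 39 N. I'll relieve the press and make a small test lift.

```bash
python3 -m handwheel '[{"jaw":25,"delta_pos":[0,0,-0.003],"turn":0},{"jaw":25,"delta_pos":[0,0,-0.005],"turn":0},{"jaw":25,"delta_pos":[0,0,-0.005],"turn":0},{"jaw":25,"delta_pos":[0,0,-0.005],"turn":0}]'; python3 -m handwheel '[{"jaw":25,"delta_pos":[0,0,-0.004],"turn":0},{"jaw":25,"delta_pos":[0,0,-0.008],"turn":0},{"jaw":25,"delta_pos":[0,0,-0.014],"turn":0},{"jaw":25,"delta_pos":[0,0,-0.02],"turn":0},{"jaw":25,"delta_pos":[0,0,-0.025],"turn":0},{"jaw":25,"delta_pos":[0,0,-0.025],"turn":0}]';  python3 - <<'E'
from h import *
o=get_obs(); print(o['position'],o['ft_force'],o['torque'])
im=camera('scene'); cv2.imwrite('pics/s10.png',cv2.resize(im[80:180,340:440,::-1],None,fx=5.8,fy=5.8,interpolation=cv2.INTER_CUBIC))
im=camera('wrist'); cv2.imwrite('pics/w10.png',cv2.resize(cv2.convertScaleAbs(im[120:340,220:420,::-1],alpha=1.5),None,fx=2.7,fy=2.7,interpolation=cv2.INTER_CUBIC))
E
```

```text
clock: 10.1
position: [0.5996, -0.1996, 0.1095]
ee_rot: [0.939, 0.345, 0.0, 0.0]
ft_force: [-0.9, -0.4, 5.5]
grip_width: 0.442
clock: 10.6
position: [0.6, -0.1996, 0.1358]
ee_rot: [0.939, 0.345, 0.001, 0.001]
ft_force: [0.2, -1.0, -3.0]
grip_width: 0.447
[ 0.6000484  -0.1996405   0.13580992] [ 0.15216588 -0.97541411 -2.95912335] [-0.00912996 -0.03772592 -0.0401372 ]
```

View pics/s10.png

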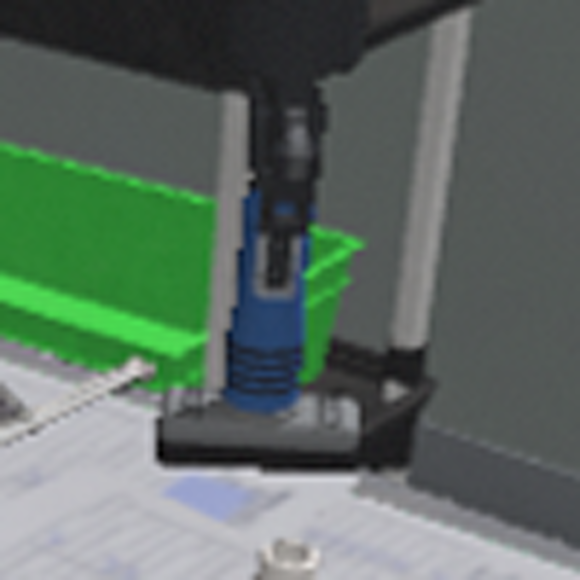

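View pics/w10.png

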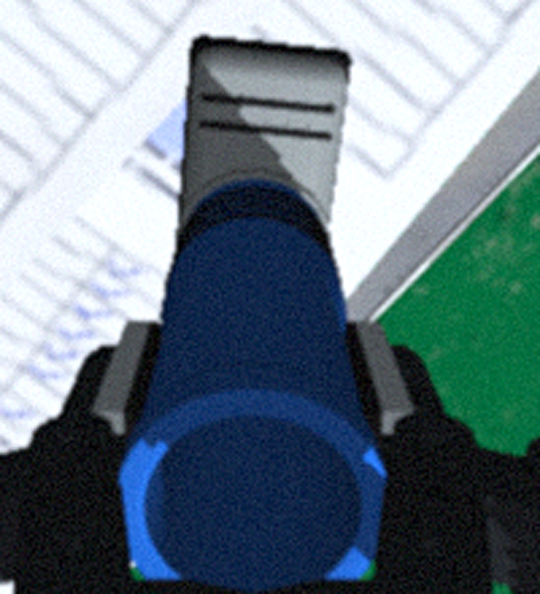

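The head came up with the tube: −3.0 N matches 0.3 kg, and the cuff sits on the collar. Next I'll lift to clear everything, then carry.

```bash
python3 -m handwheel '[{"jaw":25,"delta_pos":[0,0,-0.005],"turn":0},{"jaw":25,"delta_pos":[0,0,-0.014],"turn":0},{"jaw":25,"delta_pos":[0,0,-0.026],"turn":0},{"jaw":25,"delta_pos":[0,0,-0.038],"turn":0},{"jaw":25,"delta_pos":[0,0,-0.05],"turn":0},{"jaw":25,"delta_pos":[0,0,-0.062],"turn":0},{"jaw":25,"delta_pos":[0.002,-0.004,-0.072],"turn":0},{"jaw":25,"delta_pos":[0.007,-0.012,-0.08],"turn":0},{"jaw":25,"delta_pos":[0.016,-0.028,-0.085],"turn":0},{"jaw":25,"delta_pos":[0.027,-0.047,-0.085],"turn":0}]'; python3 -m handwheel '[{"jaw":25,"delta_pos":[0.012,-0.021,0],"turn":0},{"jaw":25,"delta_pos":[0.025,-0.043,0],"turn":0},{"jaw":25,"delta_pos":[0.038,-0.066,0],"turn":0},{"jaw":25,"delta_pos":[0.051,-0.089,0],"turn":0},{"jaw":25,"delta_pos":[0.064,-0.112,0],"turn":0},{"jaw":25,"delta_pos":[0.077,-0.135,0],"turn":0},{"jaw":25,"delta_pos":[0.09,-0.158,0],"turn":0},{"jaw":25,"delta_pos":[0.103,-0.181,0],"turn":0},{"jaw":25,"delta_pos":[0.115,-0.202,0],"turn":0},{"jaw":25,"delta_pos":[0.127,-0.223,0],"turn":0}]'
python3 - <<'E'
from h import *
from scipy.spatial.transform import Rotation as Q
o=get_obs(); p=o['position'];Rt=Q.from_quat(o['ee_rot']).as_matrix()
print(p,o['ft_force'],o['joint_pos'].round(2)); print('to go',Rt.T@(np.array([.502,.3206,.22])-p))
E
```

```text
clock: 11.53
position: [0.5895, -0.1451, 0.2206]
ee_rot: [0.939, 0.345, 0.001, 0.0]
ft_force: [0.3, 0.4, -2.4]
grip_width: 0.448
clock: 12.37
position: [0.54, 0.109, 0.2193]
ee_rot: [0.938, 0.346, -0.0, 0.0]
ft_force: [0.8, -0.3, -3.3]
grip_width: 0.447
[0.5400227  0.10903426 0.2193402 ] [ 0.84188291 -0.25780933 -3.29319938] [ 0.31  0.24 -0.68  1.65  0.16  1.31 -1.27]
to go [ 0.10846616 -0.18558239 -0.00070092]
```

```bash
python3 -m handwheel '[{"jaw":25,"delta_pos":[0.012,-0.021,0],"turn":0.01},{"jaw":25,"delta_pos":[0.025,-0.042,0],"turn":0.025},{"jaw":25,"delta_pos":[0.037,-0.064,0],"turn":0.04},{"jaw":25,"delta_pos":[0.05,-0.086,0],"turn":0.055},{"jaw":25,"delta_pos":[0.062,-0.107,0],"turn":0.07},{"jaw":25,"delta_pos":[0.075,-0.128,0],"turn":0.085},{"jaw":25,"delta_pos":[0.087,-0.148,0],"turn":0.1},{"jaw":25,"delta_pos":[0.097,-0.165,0],"turn":0.112},{"jaw":25,"delta_pos":[0.104,-0.177,0],"turn":0.12},{"jaw":25,"delta_pos":[0.107,-0.183,0],"turn":0.122}]';python3 -m handwheel '[{"jaw":25,"delta_pos":[0,0,0],"turn":0},{"jaw":25,"delta_pos":[0,0,0],"turn":0},{"jaw":25,"delta_pos":[0,0,0],"turn":0}]'
python3 - <<'E'
from h import *
from scipy.spatial.transform import Rotation as Q
o=get_obs(); p=o['position'];Rt=Q.from_quat(o['ee_rot']).as_matrix()
print(p,np.degrees(np.arctan2(Rt[1,0],Rt[0,0])),o['ft_force'],o['joint_pos'].round(2)); print('to go',Rt.T@(np.array([.502,.3206,.22])-p))
cal=calibration('wrist'); im=camera('wrist'); np.savez('w11.npz',**cal); cv2.imwrite('pics/w11.png',im[:,:,::-1])
im=camera('scene'); cv2.imwrite('pics/s11.png',cv2.resize(im[120:300,200:400,::-1],None,fx=3.3,fy=3.3,interpolation=cv2.INTER_CUBIC))
im=camera('top'); cv2.imwrite('pics/t11.png',im[:,:,::-1])
E
```

```text
clock: 13.2
position: [0.5019, 0.3183, 0.2193]
ee_rot: [0.987, 0.162, -0.0, -0.0]
ft_force: [-0.7, 0.7, -2.6]
grip_width: 0.448
clock: 13.45
position: [0.505, 0.3136, 0.2192]
ee_rot: [0.987, 0.16, -0.0, 0.0]
ft_force: [0.5, -0.4, -2.4]
grip_width: 0.448
[0.50496025 0.3135765  0.21920792] 18.385083312238752 [ 0.51711565 -0.41059286 -2.39318455] [-0.06  0.36 -0.72  1.53  0.24  1.34 -2.05]
to go [-0.00059406 -0.0075979  -0.0007994 ]
```

View pics/w11.png

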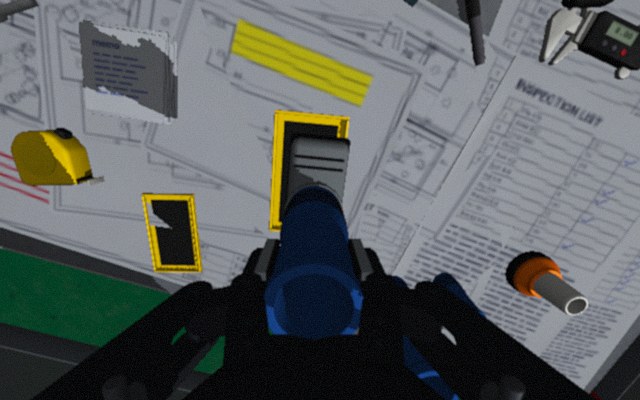

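View pics/s11.png

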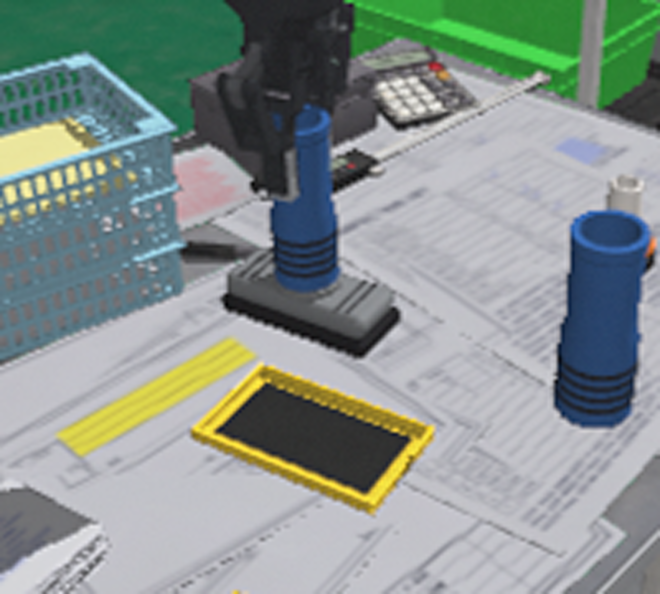

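The wrist view shows the head over the larger tray (corners about (275,113), (349,117), (270,230)), with parallel edges and about 7.6 mm of sideways move still to make. I'll correct that and come down to about 25 mm above the floor for a check.

```bash
python3 -m handwheel '[{"jaw":25,"delta_pos":[0,-0.004,0.003],"turn":0},{"jaw":25,"delta_pos":[0,-0.0075,0.01],"turn":0},{"jaw":25,"delta_pos":[0,-0.0075,0.02],"turn":0},{"jaw":25,"delta_pos":[0,-0.0075,0.03],"turn":0},{"jaw":25,"delta_pos":[0,-0.0075,0.04],"turn":0},{"jaw":25,"delta_pos":[0,-0.0075,0.05],"turn":0},{"jaw":25,"delta_pos":[0,-0.0075,0.06],"turn":0},{"jaw":25,"delta_pos":[0,-0.0075,0.07],"turn":0},{"jaw":25,"delta_pos":[0,-0.0075,0.078],"turn":0},{"jaw":25,"delta_pos":[0,-0.0075,0.078],"turn":0}]';python3 -m handwheel '[{"jaw":25,"delta_pos":[0,0,0],"turn":0},{"jaw":25,"delta_pos":[0,0,0],"turn":0},{"jaw":25,"delta_pos":[0,0,0],"turn":0}]'
python3 - <<'E'
from h import *
from scipy.spatial.transform import Rotation as Q
o=get_obs(); p=o['position'];Rt=Q.from_quat(o['ee_rot']).as_matrix()
print(p,np.degrees(np.arctan2(Rt[1,0],Rt[0,0])),o['ft_force']); print('to go',Rt.T@(np.array([.502,.3206,.113])-p))
cal=calibration('wrist'); im=camera('wrist'); np.savez('w12.npz',**cal); cv2.imwrite('pics/w12.png',im[:,:,::-1])
im=camera('scene'); cv2.imwrite('pics/s12f.png',im[:,:,::-1]); cv2.imwrite('pics/s12.png',cv2.resize(im[150:290,230:360,::-1],None,fx=4.2,fy=4.2,interpolation=cv2.INTER_CUBIC))
E
```

```text
clock: 14.43
position: [0.5017, 0.3211, 0.1391]
ee_rot: [0.987, 0.16, -0.001, 0.001]
ft_force: [0.2, 0.6, -2.6]
grip_width: 0.447
clock: 14.68
position: [0.5027, 0.3221, 0.1419]
ee_rot: [0.987, 0.16, 0.001, -0.0]
ft_force: [-0.3, 0.2, -3.0]
grip_width: 0.446
[0.50272662 0.32205616 0.14194896] 18.40963468630897 [-0.34363244  0.19290491 -2.96057139]
to go [-0.00118072  0.0011566   0.02894752]
```

View pics/w12.png

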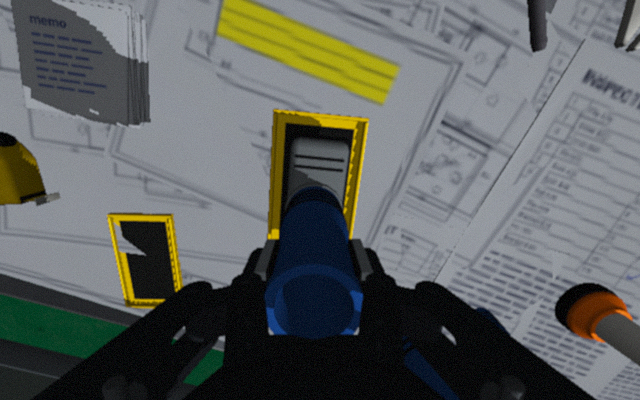

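View pics/s12.png

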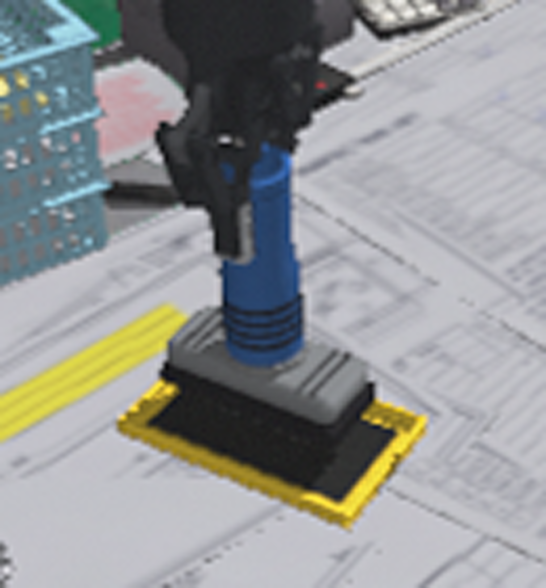

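The head is above the tray with similar margins on both sides (292–349 inside 277–362), and its edges are parallel to the tray's. I'll lower it slowly onto the floor.

```bash
python3 -m handwheel '[{"jaw":25,"delta_pos":[-0.001,0.001,0.004],"turn":0},{"jaw":25,"delta_pos":[-0.001,0.001,0.009],"turn":0},{"jaw":25,"delta_pos":[-0.001,0.001,0.014],"turn":0},{"jaw":25,"delta_pos":[-0.001,0.001,0.018],"turn":0},{"jaw":25,"delta_pos":[-0.001,0.001,0.021],"turn":0},{"jaw":25,"delta_pos":[-0.001,0.001,0.023],"turn":0},{"jaw":25,"delta_pos":[-0.001,0.001,0.025],"turn":0},{"jaw":25,"delta_pos":[-0.001,0.001,0.025],"turn":0}]'; python3 -m handwheel '[{"jaw":25,"delta_pos":[0,0,0.001],"turn":0},{"jaw":25,"delta_pos":[0,0,0.002],"turn":0},{"jaw":25,"delta_pos":[0,0,0.002],"turn":0},{"jaw":25,"delta_pos":[0,0,0.002],"turn":0}]'
```

```text
clock: 15.45
position: [0.5016, 0.3205, 0.1159]
ee_rot: [0.987, 0.16, -0.0, 0.0]
ft_force: [0.0, 0.4, -2.8]
grip_width: 0.448
clock: 15.78
position: [0.5018, 0.3205, 0.1143]
ee_rot: [0.987, 0.16, 0.0, 0.0]
ft_force: [-0.6, 0.2, -2.8]
grip_width: 0.445
```

```bash
python3 -m handwheel '[{"jaw":25,"delta_pos":[0,0,0.0005],"turn":0},{"jaw":25,"delta_pos":[0,0,0.001],"turn":0},{"jaw":25,"delta_pos":[0,0,0.001],"turn":0},{"jaw":25,"delta_pos":[0,0,0.001],"turn":0}]'; python3 -m handwheel '[{"jaw":25,"delta_pos":[0,0,0.0005],"turn":0},{"jaw":25,"delta_pos":[0,0,0.001],"turn":0},{"jaw":25,"delta_pos":[0,0,0.001],"turn":0},{"jaw":25,"delta_pos":[0,0,0.001],"turn":0}]'
```

```text
clock: 16.12
position: [0.5019, 0.3206, 0.1135]
ee_rot: [0.987, 0.16, 0.0, 0.0]
ft_force: [0.4, -0.4, -0.6]
grip_width: 0.444
clock: 16.45
position: [0.5021, 0.3207, 0.1135]
ee_rot: [0.987, 0.16, 0.001, 0.0]
ft_force: [-2.4, -2.4, 8.8]
grip_width: 0.447
```

It is on the floor at TCP z 0.1135, which matches home depth plus the 4 mm floor. I'll ease the load, open, and look before leaving.

```bash
python3 -m handwheel '[{"jaw":25,"delta_pos":[0,0,-0.001],"turn":0},{"jaw":25,"delta_pos":[0,0,-0.001],"turn":0},{"jaw":25,"delta_pos":[0,0,-0.001],"turn":0}]'; python3 -m handwheel '[{"jaw":45,"delta_pos":[0,0,0],"turn":0},{"jaw":60,"delta_pos":[0,0,0],"turn":0},{"jaw":85,"delta_pos":[0,0,0],"turn":0},{"jaw":85,"delta_pos":[0,0,0],"turn":0},{"jaw":85,"delta_pos":[0,0,0],"turn":0},{"jaw":85,"delta_pos":[0,0,0],"turn":0},{"jaw":85,"delta_pos":[0,0,0],"turn":0}]'
python3 - <<'E'
from h import *
im=camera('wrist'); cv2.imwrite('pics/w13.png',im[:,:,::-1])
im=camera('scene'); cv2.imwrite('pics/s13.png',cv2.resize(im[150:290,230:360,::-1],None,fx=4.2,fy=4.2,interpolation=cv2.INTER_CUBIC))
print(get_obs()['position'],get_obs()['ft_force'])
E
```

```text
clock: 16.7
position: [0.5019, 0.3206, 0.1135]
ee_rot: [0.987, 0.16, 0.0, -0.0]
ft_force: [-0.1, -0.3, 2.4]
grip_width: 0.445
clock: 17.28
position: [0.5018, 0.3205, 0.1133]
ee_rot: [0.987, 0.16, 0.0, 0.0]
ft_force: [-0.1, 0.3, 0.7]
grip_width: 0.994
[0.50174328 0.32052289 0.11327003] [0.29106039 0.02412656 0.39702358]
```

View pics/w13.png

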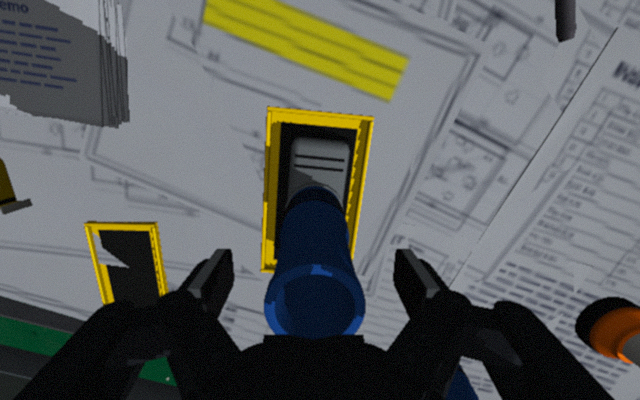

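View pics/s13.png

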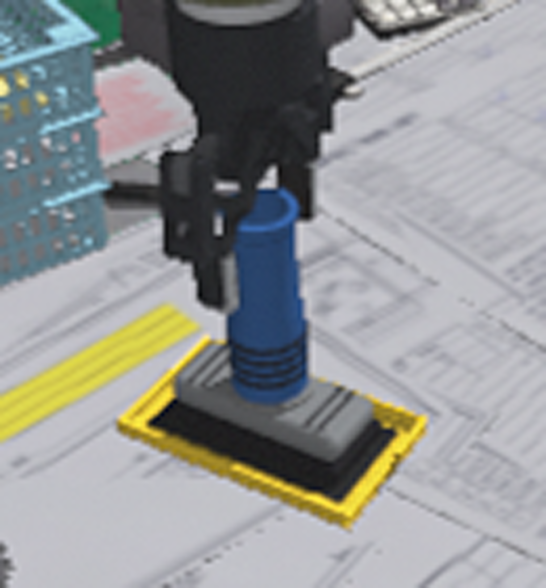

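The fingers are clear on both sides of the upright tube, and the head lies in the tray with the cuff on the collar. I'll withdraw straight up.

```bash
python3 -m handwheel '[{"jaw":85,"delta_pos":[0,0,-0.01],"turn":0},{"jaw":85,"delta_pos":[0,0,-0.025],"turn":0},{"jaw":85,"delta_pos":[0,0,-0.045],"turn":0},{"jaw":85,"delta_pos":[0,0,-0.065],"turn":0},{"jaw":85,"delta_pos":[0,0,-0.085],"turn":0},{"jaw":85,"delta_pos":[0,0,-0.105],"turn":0},{"jaw":85,"delta_pos":[0,0,-0.125],"turn":0},{"jaw":85,"delta_pos":[0,0,-0.145],"turn":0},{"jaw":85,"delta_pos":[0,0,-0.16],"turn":0},{"jaw":85,"delta_pos":[0,0,-0.17],"turn":0}]'; python3 -m handwheel '[{"jaw":85,"delta_pos":[0,0.04,0],"turn":0},{"jaw":85,"delta_pos":[0,0.08,0],"turn":0},{"jaw":85,"delta_pos":[0,0.12,0],"turn":0},{"jaw":85,"delta_pos":[0,0.15,0],"turn":0},{"jaw":85,"delta_pos":[0,0.18,0],"turn":0},{"jaw":85,"delta_pos":[0,0.18,0],"turn":0},{"jaw":85,"delta_pos":[0,0.18,0],"turn":0},{"jaw":85,"delta_pos":[0,0.18,0],"turn":0}]'
python3 - <<'E'
from h import *
im=camera('top'); cv2.imwrite('pics/t14.png',im[:,:,::-1])
im=camera('scene'); cv2.imwrite('pics/s14.png',im[:,:,::-1]); cv2.imwrite('pics/s14c.png',cv2.resize(im[150:290,230:360,::-1],None,fx=4.2,fy=4.2,interpolation=cv2.INTER_CUBIC))
print(get_obs()['position'],get_obs()['ft_force'])
E
```

```text
clock: 18.22
position: [0.5019, 0.321, 0.286]
ee_rot: [0.987, 0.16, 0.001, -0.0]
ft_force: [-0.4, 0.4, 0.0]
grip_width: 0.994
clock: 18.88
position: [0.5582, 0.1506, 0.2835]
ee_rot: [0.987, 0.16, -0.0, -0.0]
ft_force: [-0.4, 1.0, -0.5]
grip_width: 0.992
[0.55802573 0.15140778 0.28347165] [ 0.44908604 -0.90313834 -0.79147106]
```

View pics/t14.png

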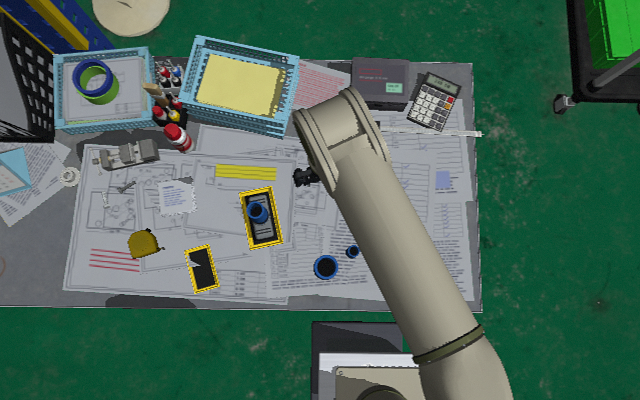

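View pics/s14c.png

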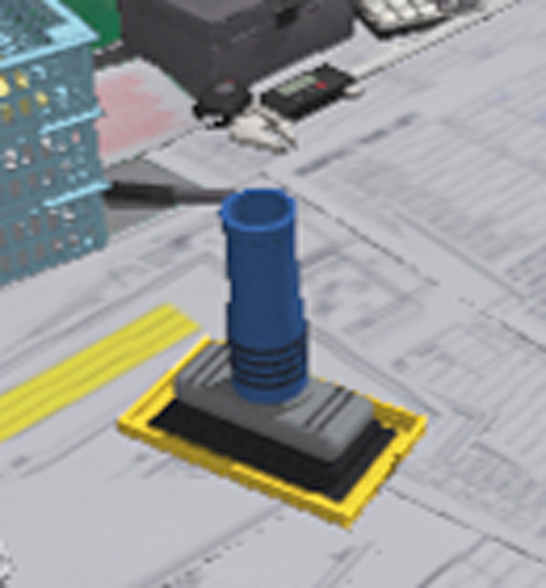

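View pics/s14.png

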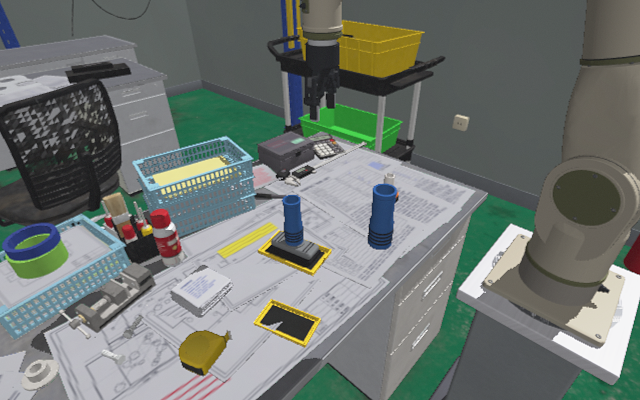

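The tube stands upright on the head inside the tray, and the rest looks undisturbed. One numeric check is left: the tube's top should be at 4+37+120 = 161 mm if it is fully home, or 173 mm if loose.

Run:
```python
from h import *
T=cv2.imread('pics/t14.png'); ct=calibration('top'); cs=calibration('scene')
cv2.imwrite('pics/t14c.png',cv2.resize(T[180:255,230:290],None,fx=8,fy=8,interpolation=cv2.INTER_CUBIC))
us=((258.5)/4.2-.5+230,(212.5)/4.2-.5+150)
for uv in ((256.5,210.5),(258,210)):
    o1,d1=ray(ct,uv);o2,d2=ray(cs,us)
    k=np.linalg.lstsq(np.stack([d1,-d2],1),o2-o1,rcond=None)[0]; print(o1+k[0]*d1,o2+k[1]*d2)
for z in (.161,.173): print(z,proj(cs,[.4997,.3198,z]),us)
```

```text
[0.4990306  0.31412039 0.15411142] [0.50268444 0.31744461 0.15498041]
[0.50065862 0.31085357 0.15146215] [0.5053575  0.31513592 0.1525726 ]
0.161 [[291.03108839 198.83014993]] (291.04761904761904, 200.0952380952381)
0.173 [[290.70799939 194.37611136]] (291.04761904761904, 200.0952380952381)
```

View pics/t14c.png

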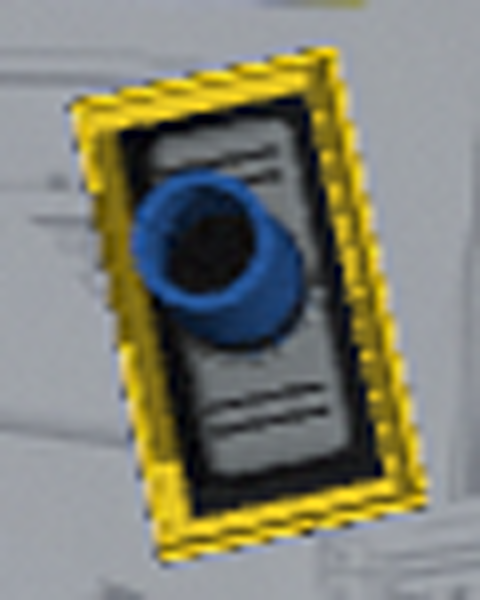

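The rim is seen at scene row 200.1. Fully home predicts 198.8 and loose predicts 194.4, so it is home. The head's stripes are square to the tray and it lies inside the rim. Handing in.

```bash
python3 -c "
from workcell import *
print(hand_in(), get_obs()['clock'])"
```

```text
the job is handed in; nothing more can be done
the job is handed in; nothing more can be done
```

The job is done and handed in at about 19 s. The tube is pressed onto the wide head, and the head is parked flat in the larger tray.

I gripped the mid-size blue tube (rim about 42 mm) and pressed it onto the wide head's spigot with up to about 39 N. It came to a hard stop at the height where its mouth meets the collar. I lifted the head by the tube alone, turned it about 22° on the way, lowered it onto the tray floor until contact, let go and withdrew.

**Checks that agreed:**
- **Held by friction:** the force after lifting was −3.0 N, which matches both parts being carried.
- **Still home in the tray:** the set-down height matched home depth plus the 4 mm floor. The tube's rim appears at scene row 200.1; fully home predicts 198.8 and loose 194.4.
- **Placing:** the head lies inside the rim with its long side along the tray's, and the tube is upright.
- **Other things:** whatever the last pictures show clearly looks unmoved. In them the arm hides the round orange head from above and the large tube mostly hides it in the scene view. I did not measure any of these positions.

**Checks that disagreed or were weak:**
- The final two-view triangulation put the tube's top at about 152–155 mm instead of 161 mm. Its rays missed each other by about 5 mm because I picked the rim pixel roughly.
- The contact force rose later and more softly than the 12–20 N described: about 8 N just before the hard stop.

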